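Swap out the spent canister on the café tray

ROBOT

A 6-joint arm with a two-finger parallel gripper is mounted at the origin on the work surface. World frame = base frame: x ahead of the robot, y to its left, z up, the work surface at z = 0. Lengths are in m, angles in rad, forces in N, time in s.
With the tool pointing down it reaches from about 0.4 to 0.925 m from the base axis. Payload 3.4 kg.
Tool frame: the origin (TCP) lies on the front face of the gripper's body, between the roots of the fingers; the fingertips stand 73 mm ahead of it and the grasp point (between the pads) lies 54 mm ahead of it; z points along the fingers, y is the line along which they close (so a half turn about z gives the same grasp; the last joint's range is limited). The gripper opens to 85 mm and grips with 20 to 120 N. Pads are 22 mm wide; open, the fingers measure 114 mm over their backs; the gripper's body (76 mm by 85 mm) begins 54 mm behind the grasp point. The pads swing forward as they close: fully open they stand 13 mm farther back than shut.
Start: joints at [-1.308, 0.307, 1.506, -0, 1.328, -0.073], TCP at [0.189, -0.543, 0.304] pointing down, gripper open.
Joint ranges: [-3.12, 3.12], [-1.05, 2.28], [0.14, 2.33], [-1.42, 4.57], [0.1, 2.73], [-2.68, 2.68]. Speed limits (rad/s): [2.57, 2.57, 3.14, 3.14, 3.14, 3.14].

INTERFACE

Orientations are given as a unit quaternion [x, y, z, w].
In Python, from bench import robot gives the robot as it stands.
- The arm moves only by the tool drive_tool, never from a script. Its argument "moves" is a list of rows, each a list of 3 entries, a list of its own where there are three numbers: the finger opening in mm, from 0 to 85.4, then the shift along the tool's x, y, z in mm, then the turn, a rotation vector about the tool's x, y, z in degrees. A call has exactly 5 rows; each row is the pose to reach, as a shift and turn from the pose commanded when the call began, along the tool's axes at that moment; what a row does not reach only later rows make up. A row lasts 1/12 s, in which the tool goes at most 41.7 mm and 7.16 degrees, less where a joint would pass 70% of its speed; a pose out of reach is approached as far as the arm can. A call with a gripper value outside its range is refused whole. The fingers move at their own pace and stop on an object; "force" is the grip in N (left out, the last holds). Time passes only in rows, so rows that repeat a pose let the fingers close, or fill a call up. It gives the time, the measured TCP pose, the force, the opening and the grip force at its end, in the units of the state.
- robot.get_state(): the state, without advancing time (a new reading comes with each control period).
- robot.get_image(name): name is "scene" or "top" or "wrist"; returns a dict with "color" (400x640x3 uint8, red, green, blue), "fx", "fy", "cx", "cy" (pixels), "distortion" ([k1, k2, p1, p2, k3] as OpenCV has them; the pictures are not rectified), "origin" and "orientation" of the camera in the world. Camera axes: x right, y down, z forward; pixel columns grow to the right and rows downward; lengths in m; the calibration is good to about 2 mm. A picture is of the moment at which its call begins. There is no depth.
- robot.hand_in(): hands the job in; it is judged then, once.
Trained networks look in a picture, given as the dict that the camera call returned (one of the last four; its "shot" number tells which), for a name from the list of things; names that differ only in an ending like _2 or _b are one class to them, and where a whole thing is asked for, a point or a joint stands for the part that bears it (a point fixed in the world has none). Each returns a list of dicts, best first, with "p" (0 to 1); they miss things now and then, are a little off and sometimes report something else, mostly with a low value. They report only what shows in the picture. A call takes as long as a camera call. They do not tell look-alikes from the thing itself.
- robot.look_for(label, picture): "box" ([left, top, width, height] in pixels, round what is visible of it).
- robot.regions_of(label, picture): "mask" (400x640 bool, what is visible of it) and "box" ([left, top, width, height] in pixels, round what is visible of it).
The state is a dict: "clock": time; "joint_positions": joint angles; "dq": joint speeds; "tau": joint torques, N m; "tool_pos": TCP position; "tcp_rot": TCP orientation; "force": force on the tool from outside, world axes, zero at the start; "torque": the same for the moment, N m; "grip_width": opening from 0.0 (shut) to 1.0 (fully open); "finger_force": force on a finger pad.
Only numpy, scipy, OpenCV 4.12 (cv2) and the standard library are available. Lean on these libraries where they do the work, as an engineer would, in place of code of your own. Each camera call takes 0.05 s, during which the arm holds its last target. There are 200 camera calls.

TASK

One of the three look-alike canisters on the serving tray holds a spent cartridge and is much lighter than the others: find it by its weight and put it in the return basket. Stand the spare canister on the mat it leaves free, so that in the end a full canister stands upright, wholly on its mat, on each of the three mats. Do not push the crockery, spoon or syrup bottle around.

Things in the scene. Friction and masses are not known exactly. Their poses are not given: they have to be found in the camera images.
- can0: white round canister, 54 diameter, 97 high with its fixed flat wooden lid (top 12); origin at the centre of its underside, z up its axis. It starts standing on the tray's mat 0. With a full cartridge sealed inside it weighs about 0.57 kg, with a spent one 0.17 kg (give or take a fifth); which of the three is light changes every time.
- can1: white round canister, 54 diameter, 97 high with its fixed flat wooden lid (top 12); origin at the centre of its underside, z up its axis. It starts standing on the tray's mat 1. With a full cartridge sealed inside it weighs about 0.57 kg, with a spent one 0.17 kg (give or take a fifth); which of the three is light changes every time.
- can2: white round canister, 54 diameter, 97 high with its fixed flat wooden lid (top 12); origin at the centre of its underside, z up its axis. It starts standing on the tray's mat 2. With a full cartridge sealed inside it weighs about 0.57 kg, with a spent one 0.17 kg (give or take a fifth); which of the three is light changes every time.
- spare: white round canister, 54 diameter, 97 high with its fixed flat wooden lid (top 12); origin at the centre of its underside, z up its axis. It looks the same as the other three, always holds a full cartridge (about 0.57 kg) and starts by itself on the table, on the other side of the tray from the basket.
- tray: fixed flat dark wooden serving board, 110 (its x) by 300 (its y) by 14 thick, brass strips at both ends; origin at the centre of its underside. Three round cork mats lie flush on it in a row along its y.
- mat0 (a point): centre of the surface of cork mat 0 (82 diameter, 14 above the table), at y = -100 in the tray's frame
- mat1 (a point): centre of the surface of cork mat 1 (82 diameter, 14 above the table), at y = 0 in the tray's frame
- mat2 (a point): centre of the surface of cork mat 2 (82 diameter, 14 above the table), at y = 100 in the tray's frame
- basket: fixed open basket of dark slats, the return basket, 200 (its x) by 150 (its y) outside, 80 high, walls and floor 5 thick; origin at the centre of its underside. It stands to the left or the right of the tray.
- white_cup: bystander to leave alone: white ceramic cup, 84 across, 60 high; origin at the middle of its underside
- small_bowl: bystander to leave alone: small blue bowl, 90 across, 40 high; origin at the middle of its underside
- bun_plate: bystander to leave alone: plate 170 across with a cinnamon bun fixed on it, 58 high in all; origin at the middle of its underside
- mug: bystander to leave alone: white mug, 80 across, 90 high, handle to its +y; origin at the middle of its underside
- milk_jug: bystander to leave alone: steel milk jug, 80 across, 100 high, handle to its +y; origin at the middle of its underside
- spoon: bystander to leave alone: spoon with a wooden handle, 150 long, lying flat; origin at the underside, x along it
- syrup: bystander to leave alone: amber syrup bottle, 60 across, 130 high; origin at the middle of its underside
There are look-alikes about, which are no part of the job. Leave any black or pink look-alike of the spare alone.

How it is judged:
By the outcome, as a careful person would: the job done as asked, in the order asked, and still so for the second after the job is handed in, with the robot touching nothing.
It also fails if it takes over 72 s, if anything falls off the work surface, if the arm or the gripper's body presses on something with over 40 N, if the wrist force passes 120 N, or if a joint passes its speed limit or range.

## Working session

There is one attempt and no reset: what is moved stays moved. The work goes in short steps, Python scripts to look and compute and a tool call to move; the robot and the scene stay as the last step left them, time stands still between calls to the robot, and variables do not carry over. Pictures are saved under pics/ and viewed, at most 10 in all, crops included, and the job is handed in when it is done.

Besides the shell and the picture viewer there is one more tool, called after ">>>" as name([rows], argument=value, ...), one row to a line, values as JSON. drive_tool: Moves the arm, as the interface text tells. Its arguments: {"type":"object","properties":{"moves":{"type":"array"},"force":{"type":"number"}},"required":["moves"]}

```bash
ls; mkdir -p pics; cat > h.py <<'E'
import numpy as np, cv2
from scipy.spatial.transform import Rotation as R
from bench import robot
def ray(im,px):
    K=np.array([[im['fx'],0,im['cx']],[0,im['fy'],im['cy']],[0,0,1.]])
    u=cv2.undistortPoints(np.array(px,float).reshape(-1,1,2),K,np.array(im['distortion'],float)).reshape(-1,2)
    d=np.c_[u,np.ones(len(u))]
    return np.array(im['origin']),R.from_quat(im['orientation']).apply(d)
def onz(im,px,z):
    o,d=ray(im,px); return o+d*((z-o[2])/d[:,2])[:,None]
def proj(im,P):
    K=np.array([[im['fx'],0,im['cx']],[0,im['fy'],im['cy']],[0,0,1.]])
    p=R.from_quat(im['orientation']).inv().apply(np.atleast_2d(P)-np.array(im['origin']))
    return cv2.projectPoints(p,np.zeros(3),np.zeros(3),K,np.array(im['distortion'],float))[0].reshape(-1,2)
def save(im,n): cv2.imwrite('pics/'+n,cv2.cvtColor(im['color'],cv2.COLOR_RGB2BGR))
E
python3 - <<'E'
from h import *
s=robot.get_state();print({k:np.round(v,3) for k,v in s.items()})
for n in ('top','scene'):
    im=robot.get_image(n);save(im,n+'1.png')
    print(n,np.round(im['origin'],3),np.round(R.from_quat(im['orientation']).as_matrix()[:,2],3),im['fx'])
    for l in ('can0','tray','basket','syrup','milk_jug','mug','white_cup','small_bowl','bun_plate','spoon'):
        for d in robot.look_for(l,im)[:5]: print(l,round(d['p'],2),np.round(d['box']))
E
```

```text
pics
{'clock': np.float64(0.0), 'joint_positions': array([-1.309,  0.308,  1.508,  0.   ,  1.328, -0.074]), 'dq': array([ 0.   , -0.   ,  0.   , -0.   ,  0.   ,  0.002]), 'tau': array([ 0.0000e+00, -4.5754e+01, -2.5191e+01, -0.0000e+00,  1.3000e-02,
       -0.0000e+00]), 'tool_pos': array([ 0.189, -0.542,  0.303]), 'tcp_rot': array([ 0.986,  0.167, -0.   , -0.001]), 'force': array([0.506, 0.044, 0.344]), 'torque': array([ 0.036, -0.016,  0.042]), 'finger_force': np.float64(0.0), 'grip_width': np.float64(0.999)}
top [ 0.337 -0.025  1.602] [ 0.144  0.013 -0.989] 512.4713499172458
can0 0.9 [329. 182.  18.  19.]
can0 0.89 [298. 190.  18.  18.]
can0 0.55 [360. 172.  22.  18.]
tray 0.72 [289. 164. 101.  58.]
basket 0.62 [186. 209.  60.  73.]
basket 0.38 [289. 165. 101.  56.]
syrup 0.88 [449. 156.  32.  21.]
milk_jug 0.75 [392. 124.  29.  28.]
milk_jug 0.28 [289. 161.  98.  61.]
mug 0.63 [216. 126.  34.  29.]
white_cup 0.95 [272. 252.  29.  29.]
small_bowl 0.93 [361. 257.  30.  32.]
bun_plate 0.55 [282. 104.  52.  54.]
bun_plate 0.51 [362. 258.  30.  29.]
spoon 0.72 [188. 151.  20.  44.]
scene [1.111 0.685 0.957] [-0.431 -0.556 -0.71 ] 499.8702682580262
can0 0.96 [301. 170.  23.  43.]
can0 0.86 [330. 192.  22.  41.]
can0 0.61 [268. 155.  22.  37.]
tray 0.59 [257. 175. 111.  72.]
basket 0.79 [408. 211. 109. 109.]
syrup 0.8 [201. 104.  26.  44.]
milk_jug 0.9 [193. 152.  39.  47.]
milk_jug 0.66 [316. 292.  40.  65.]
mug 0.87 [315. 296.  42.  58.]
mug 0.44 [190. 152.  41.  45.]
white_cup 0.83 [406. 181.  35.  38.]
white_cup 0.18 [258. 179. 111.  67.]
small_bowl 0.88 [344. 133.  27.  20.]
bun_plate 0.8 [225. 231.  71.  64.]
bun_plate 0.35 [406. 179.  35.  38.]
bun_plate 0.24 [272. 102.  17.  38.]
spoon 0.69 [374. 329.  66.  30.]
```

```bash
python3 - <<'E'
import cv2
a=cv2.imread('pics/top1.png')[90:310,170:500];cv2.imwrite('pics/top1c.png',cv2.resize(a,None,fx=2.4,fy=2.4,interpolation=3))
a=cv2.imread('pics/scene1.png')[60:370,140:540];cv2.imwrite('pics/scene1c.png',cv2.resize(a,None,fx=1.9,fy=1.9,interpolation=3))
E
```

```text
(no output)
```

View pics/top1c.png

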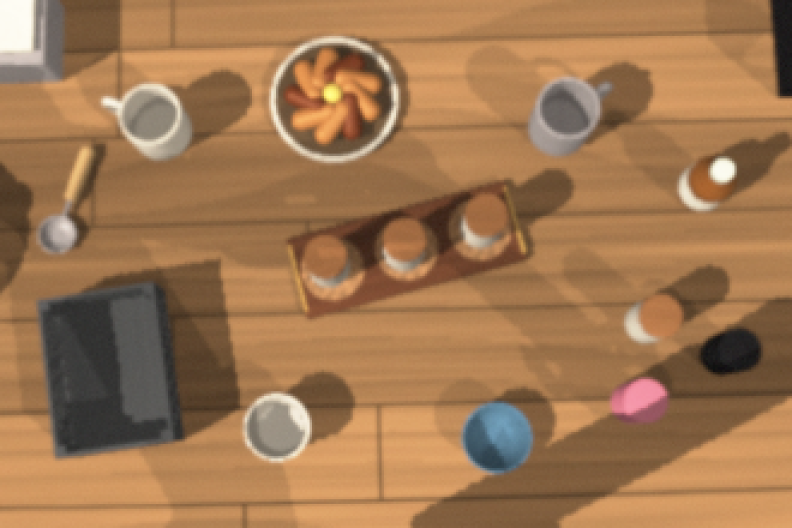

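View pics/scene1c.png

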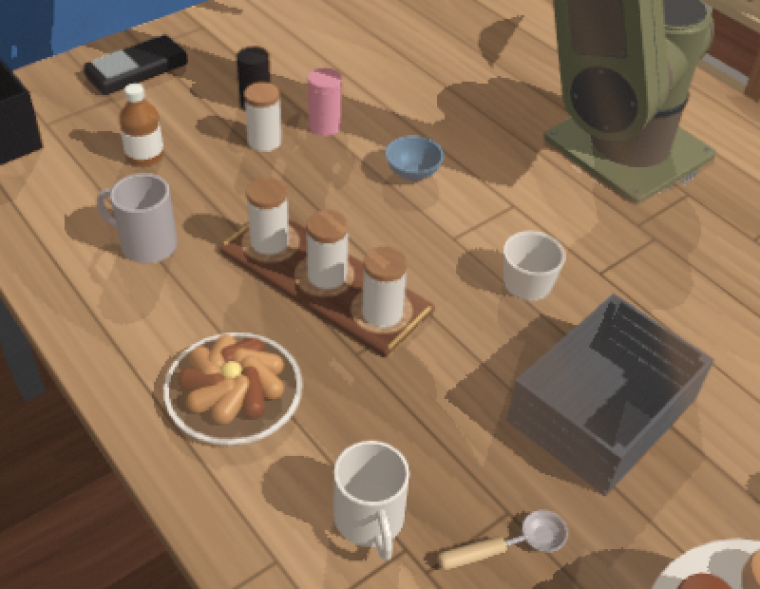

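Top view: the tray runs from (291,190) to (390,195). The canister lids are at about (306,198), (340,189) and (373,179). The spare's lid is at (445,222), with a black can at (475,236) and a pink one at (437,257) next to it. The basket is on the left (+y side). The scene view agrees; the spare's lid there is at (278,108).

```bash
cat >> h.py <<'E'
def lid(im,c,r=14):
    "centroid of the wooden-brown lid blob near pixel c"
    return np.array(c,float)
def tri(A,a,B,b):
    o1,d1=ray(A,[a]);o2,d2=ray(B,[b]);d1=d1[0]/np.linalg.norm(d1);d2=d2[0]/np.linalg.norm(d2)
    t=np.linalg.lstsq(np.c_[d1,-d2],o2-o1,rcond=None)[0]
    p,q=o1+d1*t[0],o2+d2*t[1]; return (p+q)/2,np.linalg.norm(p-q)
E
python3 - <<'E'
from h import *
T=robot.get_image('top');S=robot.get_image('scene')
top=dict(a=(306.3,197.9),b=(339.6,189.2),c=(372.5,179.2),s=(445.4,221.7))
sc=dict(a=(342.6,197.9),b=(312.1,177.9),c=(280.5,160),s=(277.9,108.4))
for k in top:
    p,e=tri(T,top[k],S,sc[k]); print(k,p.round(3),round(e,4), 'top@z',onz(T,[top[k]],.097 if k=='s' else .111)[0].round(3), 'scene@z',onz(S,[sc[k]],.097 if k=='s' else .111)[0].round(3))
tp=lambda x,y:(170+x/2.4,90+y/2.4)
pts=dict(tray_tl=(290,243),tray_bl=(309,318),tray_tr=(508,181),tray_br=(530,253))
for k,v in pts.items(): print(k,onz(T,[tp(*v)],.014)[0].round(3))
for k,v in dict(bk_tl=(40,302),bk_tr=(158,285),bk_br=(182,440),bk_bl=(58,456)).items(): print(k,onz(T,[tp(*v)],.08)[0].round(3))
for k,v,z in (('cup',(278,425),.06),('bowl',(498,437),.04),('plate',(335,98),.03),('mug',(152,115),.09),('jug',(567,107),.1),('syr',(722,170),.13),('pink',(643,398),.09),('black',(733,345),.1)): print(k,onz(T,[tp(*v)],z)[0].round(3))
for l in ('can0','spare'):
  for im in (T,S):
    for d in robot.regions_of(l,im)[:5]: print(l,round(d['p'],2),np.round(d['box']))
E
```

```text
a [0.557 0.049 0.101] 0.0001 top@z [0.556 0.048 0.111] scene@z [0.563 0.056 0.111]
b [ 0.579 -0.049  0.105] 0.0035 top@z [ 0.579 -0.05   0.111] scene@z [ 0.581 -0.043  0.111]
c [ 0.606 -0.148  0.108] 0.0015 top@z [ 0.606 -0.148  0.111] scene@z [ 0.608 -0.144  0.111]
s [ 0.476 -0.361  0.093] 0.0004 top@z [ 0.476 -0.36   0.097] scene@z [ 0.479 -0.355  0.097]
tray_tl [0.593 0.101 0.014]
tray_bl [0.493 0.078 0.014]
tray_tr [ 0.667 -0.187  0.014]
tray_br [ 0.571 -0.212  0.014]
bk_tl [0.516 0.412 0.08 ]
bk_tr [0.533 0.263 0.08 ]
bk_br [0.34  0.233 0.08 ]
bk_bl [0.324 0.388 0.08 ]
cup [0.356 0.116 0.06 ]
bowl [ 0.334 -0.158  0.04 ]
plate [0.782 0.038 0.03 ]
mug [0.75  0.269 0.09 ]
jug [ 0.742 -0.257  0.1  ]
syr [ 0.65  -0.438  0.13 ]
pink [ 0.376 -0.333  0.09 ]
black [ 0.437 -0.446  0.1  ]
can0 0.83 [329. 182.  18.  17.]
can0 0.76 [362. 171.  22.  20.]
can0 0.63 [297. 188.  21.  21.]
can0 0.93 [301. 170.  24.  44.]
can0 0.71 [329. 190.  24.  42.]
can0 0.7 [270. 153.  21.  39.]
spare 0.73 [462. 224.  25.  22.]
spare 0.7 [428. 251.  22.  15.]
spare 0.65 [431. 211.  22.  24.]
spare 0.41 [216. 124.  33.  31.]
spare 0.79 [274. 102.  16.  35.]
spare 0.68 [267.  82.  16.  34.]
spare 0.64 [374. 329.  64.  28.]
spare 0.6 [300.  96.  21.  35.]
```

>>> drive_tool([
  [85,[33,-21,0],[0,0,0]],
  [85,[66,-42,0],[0,0,0]],
  [85,[99,-63,0],[0,0,0]],
  [85,[132,-84,0],[0,0,0]],
  [85,[165,-105,0],[0,0,0]],
], force=40)

```text
clock: 1.82
tool_pos: [0.3113, -0.388, 0.304]
tcp_rot: [0.986, 0.167, 0.0, 0.0]
force: [0.2, -0.5, -0.6]
grip_width: 0.997
finger_force: 0.0
```

>>> drive_tool([
  [85,[33,-21,0],[0,0,0]],
  [85,[66,-42,0],[0,0,0]],
  [85,[99,-63,0],[0,0,0]],
  [85,[132,-84,0],[0,0,0]],
  [85,[165,-105,0],[0,0,0]],
])

```text
clock: 2.23
tool_pos: [0.4327, -0.2342, 0.3042]
tcp_rot: [0.986, 0.167, 0.0, 0.0]
force: [0.9, -0.6, 0.7]
grip_width: 0.997
finger_force: 0.0
```

>>> drive_tool([
  [85,[33,-21,0],[0,0,0]],
  [85,[66,-42,0],[0,0,0]],
  [85,[99,-63,0],[0,0,0]],
  [85,[132,-84,0],[0,0,0]],
  [85,[165,-105,0],[0,0,0]],
])

```text
clock: 2.65
tool_pos: [0.5539, -0.0806, 0.3041]
tcp_rot: [0.986, 0.167, 0.0, 0.0]
force: [1.2, -1.0, 1.0]
grip_width: 0.995
finger_force: 0.0
```

>>> drive_tool([
  [85,[18,-11,0],[0,0,0]],
  [85,[35,-22,0],[0,0,0]],
  [85,[35,-22,0],[0,0,0]],
  [85,[35,-22,0],[0,0,0]],
  [85,[35,-22,0],[0,0,0]],
])

```text
clock: 3.07
tool_pos: [0.5782, -0.0504, 0.3037]
tcp_rot: [0.986, 0.167, -0.001, 0.0]
force: [0.1, 0.9, -0.7]
grip_width: 0.995
finger_force: 0.0
```

```bash
python3 - <<'E'
from h import *
s=robot.get_state();print(s['clock'],s['tool_pos'],s['tcp_rot'],s['force'],np.round(s['joint_positions'],2))
im=robot.get_image('wrist');save(im,'w1.png');print(im['origin'],R.from_quat(im['orientation']).as_matrix()[:,2],im['fx'])
import pickle;pickle.dump(im,open('w1.pkl','wb'))
for l in ('can0','tray'):
  for d in robot.look_for(l,im)[:5]: print(l,round(d['p'],2),np.round(d['box']))
for p in ((.557,.049,.111),(.579,-.049,.111),(.606,-.148,.111)): print(proj(im,p).round(0))
E
```

```text
3.0667 [ 0.57823048 -0.05044909  0.30367811] [ 9.85917879e-01  1.67229130e-01 -5.75922149e-04  1.48925729e-04] [ 0.10045355  0.88438726 -0.66630187] [-0.16  0.31  1.49 -0.    1.33  1.08]
[ 0.64929088 -0.0251227   0.37318509] [-0.28090105 -0.09693746 -0.95482864] 304.3550832810326
can0 0.93 [288. 150.  57.  75.]
can0 0.79 [174. 141.  80.  69.]
can0 0.65 [380. 162.  78.  69.]
tray 0.73 [380. 162.  77.  68.]
tray 0.7 [194. 111. 255. 114.]
[[208. 184.]]
[[320. 196.]]
[[433. 204.]]
```

View pics/w1.png

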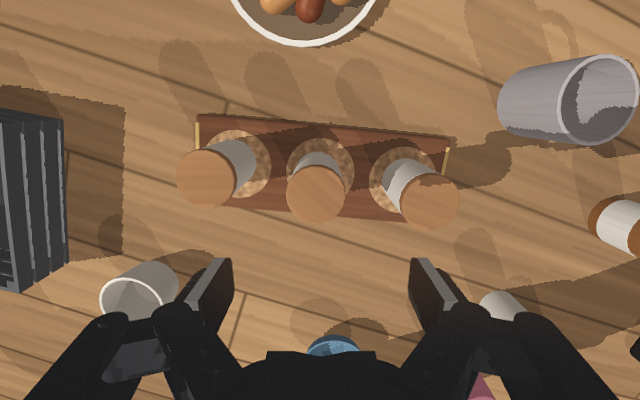

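The wrist view shows the lids at (205,178), (316,194) and (430,201), each within 6 px of the triangulated predictions. The tray's corners are at (197,114) and (455,138).

```bash
python3 - <<'E'
from h import *
import pickle;im=pickle.load(open('w1.pkl','rb'))
hsv=cv2.cvtColor(im['color'],cv2.COLOR_RGB2HSV)
for c in ((205,178),(316,194),(430,201)):
    ref=hsv[c[1]-4:c[1]+5,c[0]-4:c[0]+5].reshape(-1,3).mean(0)
    m=((abs(hsv[...,0]-ref[0])<6)&(abs(hsv[...,1]-ref[1])<28)&(abs(hsv[...,2]-ref[2])<35)).astype(np.uint8)
    m=cv2.morphologyEx(m,cv2.MORPH_OPEN,np.ones((7,7)))
    n,l,st,ce=cv2.connectedComponentsWithStats(m);k=l[c[1],c[0]]
    print(c,ce[k].round(1),st[k],'->',onz(im,[c],.111)[0].round(4),onz(im,[ce[k]],.111)[0].round(4))
for c in ((197,114),(455,138)): print(onz(im,[c],.014)[0].round(4))
for m in ((.556,.042,.014),(.581,-.055,.014),(.606,-.152,.014)): print(proj(im,m).round(0))
# fitted mats: predicted outline of the mat against picture
v=im['color'].copy()
for m in ((.556,.042,.014),(.581,-.055,.014),(.606,-.152,.014)):
    t=np.linspace(0,6.28,60);P=np.array(m)+np.c_[.041*np.cos(t),.041*np.sin(t),0*t]
    cv2.polylines(v,[proj(im,P).astype(int)],True,(0,255,0),1)
for a,b in zip(((.557,.046),(.579,-.049),(.606,-.148)),'abc'):
    P=np.array([*a,.111])+np.c_[.027*np.cos(t),.027*np.sin(t),0*t]
    cv2.polylines(v,[proj(im,P).astype(int)],True,(0,0,255),1)
cv2.imwrite('pics/w1o.png',cv2.resize(v[90:240,150:480,::-1],None,fx=2.4,fy=2.4))
E
```

```text
(205, 178) [209.2 193.9] [    0    27   421   309 36634] -> [0.5611 0.0529 0.111 ] [0.5481 0.046  0.111 ]
(316, 194) [455.4 232.1] [  273   167   356   122 20296] -> [ 0.5797 -0.0447  0.111 ] [ 0.5879 -0.1801  0.111 ]
(430, 201) [455.4 232.1] [  273   167   356   122 20296] -> [ 0.6075 -0.1442  0.111 ] [ 0.5879 -0.1801  0.111 ]
[0.5988 0.1077 0.014 ]
[ 0.672  -0.1833  0.014 ]
[[242. 167.]]
[[326. 174.]]
[[408. 181.]]
```

View pics/w1o.png

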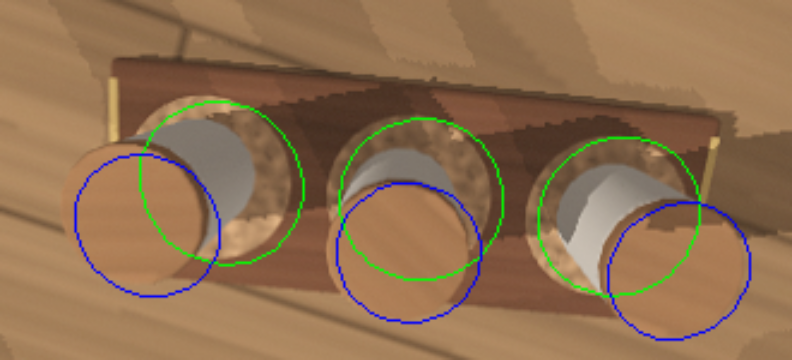

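The overlays show both lids and mats about 5 mm further +y than my first estimate. I'm using lids a (.560,.052), b (.580,-.045), c (.607,-.145) and mats (.558,.047), (.583,-.050), (.608,-.147). I'll weigh b first.

>>> drive_tool([
  [80,[4,-4,30],[0,0,0]],
  [80,[4,-4,68],[0,0,0]],
  [80,[4,-4,104],[0,0,0]],
  [80,[4,-4,140],[0,0,0]],
  [80,[4,-4,172],[0,0,0]],
])

```text
clock: 3.63
tool_pos: [0.5803, -0.046, 0.1305]
tcp_rot: [0.986, 0.166, -0.0, 0.0]
force: [0.3, -0.3, 0.9]
grip_width: 0.937
finger_force: 0.0
```

>>> drive_tool([
  [80,[0,0,0],[0,0,0]],
  [40,[0,0,0],[0,0,0]],
  [40,[0,0,0],[0,0,0]],
  [40,[0,0,0],[0,0,0]],
  [40,[0,0,0],[0,0,0]],
])

```text
clock: 4.05
tool_pos: [0.5825, -0.0453, 0.1341]
tcp_rot: [0.986, 0.167, 0.002, 0.001]
force: [-0.8, 0.4, -0.5]
grip_width: 0.627
finger_force: 43.6
```

>>> drive_tool([
  [40,[0,0,0],[0,0,0]],
  [40,[0,0,0],[0,0,0]],
  [40,[0,0,0],[0,0,0]],
  [40,[0,0,0],[0,0,0]],
  [40,[0,0,0],[0,0,0]],
])

```text
clock: 4.47
tool_pos: [0.5825, -0.0452, 0.1341]
tcp_rot: [0.986, 0.167, 0.002, 0.001]
force: [0.0, -1.1, 6.9]
grip_width: 0.624
finger_force: 44.0
```

>>> drive_tool([
  [40,[0,0,-8],[0,0,0]],
  [40,[0,0,-20],[0,0,0]],
  [40,[0,0,-20],[0,0,0]],
  [40,[0,0,-20],[0,0,0]],
  [40,[0,0,-20],[0,0,0]],
])

```text
clock: 4.88
tool_pos: [0.5808, -0.0449, 0.1515]
tcp_rot: [0.986, 0.167, -0.0, -0.0]
force: [-0.1, -0.9, -5.6]
grip_width: 0.622
finger_force: 43.7
```

>>> drive_tool([
  [40,[0,0,0],[0,0,0]],
  [40,[0,0,0],[0,0,0]],
  [40,[0,0,0],[0,0,0]],
  [40,[0,0,0],[0,0,0]],
  [40,[0,0,0],[0,0,0]],
])

```text
clock: 5.3
tool_pos: [0.5812, -0.045, 0.1516]
tcp_rot: [0.986, 0.167, -0.0, -0.0]
force: [-0.2, 0.3, -5.6]
grip_width: 0.628
finger_force: 43.7
```

```bash
python3 - <<'E'
from h import *
F=[];t=[]
for i in range(6):
    s=robot.get_state();F.append(s['force']);t.append(s['tau'][1:3]);robot.get_image('wrist')
print(np.mean(F,0),np.std(F,0),np.mean(t,0))
E
```

```text
[-0.25620866  0.02173172 -5.30577485] [0.19679489 0.36552044 0.67674124] [-52.8117758  -20.72220713]
```

b is full (about 5.4 N). I'll put it back and weigh c.

>>> drive_tool([
  [40,[0,0,8],[0,0,0]],
  [40,[0,0,17],[0,0,0]],
  [40,[0,0,17],[0,0,0]],
  [80,[0,0,17],[0,0,0]],
  [80,[0,0,17],[0,0,0]],
])

```text
clock: 6.02
tool_pos: [0.5815, -0.0451, 0.135]
tcp_rot: [0.986, 0.167, 0.0, 0.0]
force: [-0.7, 0.4, 0.2]
grip_width: 0.883
finger_force: 0.0
```

>>> drive_tool([
  [80,[0,0,0],[0,0,0]],
  [80,[0,0,0],[0,0,0]],
  [80,[0,0,-20],[0,0,0]],
  [80,[0,0,-58],[0,0,0]],
  [80,[0,0,-90],[0,0,0]],
])

```text
clock: 6.43
tool_pos: [0.5808, -0.045, 0.2257]
tcp_rot: [0.986, 0.167, -0.001, -0.0]
force: [0.5, -0.6, 0.0]
grip_width: 0.939
finger_force: 0.0
```

>>> drive_tool([
  [80,[-2,35,0],[0,0,0]],
  [80,[-5,70,0],[0,0,0]],
  [80,[-7,103,0],[0,0,0]],
  [80,[-7,103,0],[0,0,0]],
  [80,[-7,103,30],[0,0,0]],
])

```text
clock: 6.85
tool_pos: [0.6132, -0.1479, 0.2008]
tcp_rot: [0.986, 0.166, 0.006, 0.003]
force: [2.2, -0.2, 0.7]
grip_width: 0.942
finger_force: 0.0
```

>>> drive_tool([
  [80,[0,0,30],[0,0,0]],
  [80,[0,0,57],[0,0,0]],
  [80,[0,0,57],[0,0,0]],
  [40,[0,0,57],[0,0,0]],
  [40,[0,0,57],[0,0,0]],
])

```text
clock: 7.27
tool_pos: [0.6094, -0.1446, 0.1391]
tcp_rot: [0.986, 0.167, 0.001, 0.0]
force: [-0.1, 0.8, 0.4]
grip_width: 0.679
finger_force: 0.0
```

>>> drive_tool([
  [40,[0,0,0],[0,0,0]],
  [40,[0,0,0],[0,0,0]],
  [40,[0,0,0],[0,0,0]],
  [40,[0,0,0],[0,0,0]],
  [40,[0,0,0],[0,0,0]],
])

```text
clock: 7.68
tool_pos: [0.6096, -0.1447, 0.1397]
tcp_rot: [0.986, 0.167, 0.001, 0.001]
force: [0.3, 0.3, 6.0]
grip_width: 0.629
finger_force: 42.9
```

>>> drive_tool([
  [40,[0,0,-8],[0,0,0]],
  [40,[0,0,-20],[0,0,0]],
  [40,[0,0,-20],[0,0,0]],
  [40,[0,0,-20],[0,0,0]],
  [40,[0,0,-20],[0,0,0]],
])

```text
clock: 8.1
tool_pos: [0.6082, -0.1444, 0.1576]
tcp_rot: [0.986, 0.167, -0.0, -0.0]
force: [0.3, -0.1, -1.2]
grip_width: 0.631
finger_force: 42.7
```

>>> drive_tool([
  [40,[0,0,0],[0,0,0]],
  [40,[0,0,0],[0,0,0]],
  [40,[0,0,0],[0,0,0]],
  [40,[0,0,0],[0,0,0]],
  [40,[0,0,0],[0,0,0]],
])

```text
clock: 8.52
tool_pos: [0.6085, -0.1445, 0.1576]
tcp_rot: [0.986, 0.167, -0.0, -0.0]
force: [1.2, 0.1, -1.3]
grip_width: 0.629
finger_force: 42.7
```

```bash
python3 - <<'E'
from h import *
F=[]
for i in range(6):
    s=robot.get_state();F.append(s['force']);robot.get_image('wrist')
print(np.mean(F,0),np.std(F,0),s['tool_pos'])
E
```

```text
[ 0.38379453 -0.24014084 -1.62720311] [0.65811459 0.40969787 0.51866412] [ 0.60858784 -0.14453499  0.15788008]
```

c is the light one (about 1.6 N, against 5.4 N for b). Into the basket it goes.

>>> drive_tool([
  [40,[0,0,-30],[0,0,0]],
  [40,[0,0,-68],[0,0,0]],
  [40,[0,0,-105],[0,0,0]],
  [40,[0,0,-142],[0,0,0]],
  [40,[-1,-30,-142],[0,0,0]],
])

```text
clock: 9.23
tool_pos: [0.6038, -0.1215, 0.3089]
tcp_rot: [0.986, 0.165, 0.008, 0.006]
force: [1.7, 0.3, 0.1]
grip_width: 0.63
finger_force: 43.2
```

>>> drive_tool([
  [40,[-1,-39,0],[0,0,0]],
  [40,[-2,-78,0],[0,0,0]],
  [40,[-3,-117,0],[0,0,0]],
  [40,[-5,-156,0],[0,0,0]],
  [40,[-6,-195,0],[0,0,0]],
])

```text
clock: 9.65
tool_pos: [0.5266, 0.0669, 0.3001]
tcp_rot: [0.986, 0.167, 0.0, -0.0]
force: [0.3, 0.4, -1.9]
grip_width: 0.63
finger_force: 43.2
```

>>> drive_tool([
  [40,[-1,-39,0],[0,0,0]],
  [40,[-2,-78,0],[0,0,0]],
  [40,[-3,-117,0],[0,0,0]],
  [40,[-5,-156,0],[0,0,0]],
  [40,[-6,-195,0],[0,0,0]],
])

```text
clock: 10.07
tool_pos: [0.4566, 0.2492, 0.3002]
tcp_rot: [0.986, 0.167, 0.0, -0.0]
force: [0.5, 0.5, -0.8]
grip_width: 0.624
finger_force: 43.2
```

>>> drive_tool([
  [40,[-1,-35,0],[0,0,0]],
  [40,[-3,-65,0],[0,0,0]],
  [40,[-3,-81,0],[0,0,0]],
  [40,[-3,-81,0],[0,0,0]],
  [40,[-3,-81,0],[0,0,0]],
])

```text
clock: 10.48
tool_pos: [0.4279, 0.3238, 0.2999]
tcp_rot: [0.986, 0.168, 0.0, 0.0]
force: [0.3, 0.0, -2.1]
grip_width: 0.631
finger_force: 43.2
```

```bash
python3 - <<'E'
from h import *
s=robot.get_state();print(s['tool_pos'],s['grip_width'],s['force'])
im=robot.get_image('wrist');a=im['color'];T=robot.get_image('top')['color'][180:310,160:340]
v=np.zeros((400,800,3),np.uint8);v[:, :480]=cv2.resize(a,(480,300))[0:300].repeat(1,0) if 0 else 0
v[:300,:480]=cv2.resize(a,(480,300));v[:231,480:]=cv2.resize(T,(320,231))
cv2.imwrite('pics/bk.png',v[:300,:,::-1])
E
```

```text
[0.42787191 0.32381072 0.2998879 ] 0.630759752734349 [ 0.34079635  0.03367355 -2.08413347]
```

View pics/bk.png

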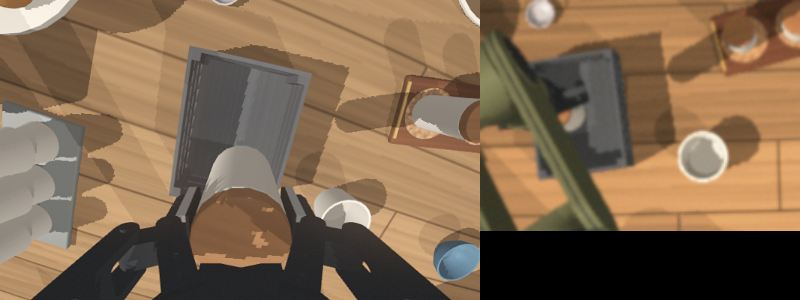

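The wrist picture (left) shows the canister over the middle of the basket. The top crop agrees, so I'll lower it.

>>> drive_tool([
  [40,[0,0,35],[0,0,0]],
  [40,[0,0,73],[0,0,0]],
  [40,[0,0,110],[0,0,0]],
  [40,[0,0,140],[0,0,0]],
  [40,[0,0,155],[0,0,0]],
])

```text
clock: 11.0
tool_pos: [0.4272, 0.3204, 0.1414]
tcp_rot: [0.986, 0.166, -0.003, 0.001]
force: [0.1, -0.3, -1.6]
grip_width: 0.631
finger_force: 43.2
```

>>> drive_tool([
  [40,[0,0,6],[0,0,0]],
  [40,[0,0,12],[0,0,0]],
  [40,[0,0,12],[0,0,0]],
  [66,[0,0,12],[0,0,0]],
  [66,[0,0,12],[0,0,0]],
])

```text
clock: 11.42
tool_pos: [0.4297, 0.3237, 0.1345]
tcp_rot: [0.986, 0.167, 0.002, -0.001]
force: [-1.1, -0.5, 0.1]
grip_width: 0.773
finger_force: 0.0
```

>>> drive_tool([
  [66,[0,0,0],[0,0,0]],
  [66,[0,0,0],[0,0,0]],
  [66,[0,0,-20],[0,0,0]],
  [66,[0,0,-55],[0,0,0]],
  [66,[0,0,-95],[0,0,0]],
])

```text
clock: 11.83
tool_pos: [0.4271, 0.3225, 0.2276]
tcp_rot: [0.986, 0.167, -0.002, 0.001]
force: [0.6, 1.3, 0.8]
grip_width: 0.771
finger_force: 0.0
```

>>> drive_tool([
  [80,[0,0,-36],[0,0,0]],
  [80,[0,0,-72],[0,0,0]],
  [80,[-10,37,-72],[0,0,0]],
  [80,[-20,74,-72],[0,0,0]],
  [80,[-30,111,-72],[0,0,0]],
])

```text
clock: 12.25
tool_pos: [0.4368, 0.2081, 0.3017]
tcp_rot: [0.986, 0.168, 0.002, -0.0]
force: [0.1, -1.0, -0.0]
grip_width: 0.935
finger_force: 0.0
```

>>> drive_tool([
  [80,[-10,37,0],[0,0,0]],
  [80,[-20,74,0],[0,0,0]],
  [80,[-30,111,0],[0,0,0]],
  [80,[-40,148,0],[0,0,0]],
  [80,[-50,185,0],[0,0,0]],
])

```text
clock: 12.67
tool_pos: [0.4501, 0.0158, 0.3008]
tcp_rot: [0.986, 0.167, 0.001, 0.0]
force: [0.9, -0.6, 0.1]
grip_width: 0.934
finger_force: 0.0
```

>>> drive_tool([
  [80,[-10,37,0],[0,0,0]],
  [80,[-20,74,0],[0,0,0]],
  [80,[-30,111,0],[0,0,0]],
  [80,[-40,148,0],[0,0,0]],
  [80,[-50,185,0],[0,0,0]],
])

```text
clock: 13.08
tool_pos: [0.4639, -0.1756, 0.3007]
tcp_rot: [0.986, 0.167, 0.001, 0.0]
force: [0.5, 1.2, -0.2]
grip_width: 0.939
finger_force: 0.0
```

>>> drive_tool([
  [80,[-10,37,0],[0,0,0]],
  [80,[-20,74,0],[0,0,0]],
  [80,[-30,111,0],[0,0,0]],
  [80,[-40,148,0],[0,0,0]],
  [80,[-48,179,0],[0,0,0]],
])

```text
clock: 13.5
tool_pos: [0.4777, -0.3613, 0.3006]
tcp_rot: [0.986, 0.167, 0.0, 0.001]
force: [0.8, 0.7, -0.0]
grip_width: 0.938
finger_force: 0.0
```

>>> drive_tool([
  [80,[0,0,0],[0,0,0]],
  [80,[0,0,0],[0,0,0]],
  [80,[0,0,0],[0,0,0]],
  [80,[0,0,0],[0,0,0]],
  [80,[0,0,0],[0,0,0]],
])

```text
clock: 13.92
tool_pos: [0.4778, -0.357, 0.3002]
tcp_rot: [0.986, 0.168, 0.0, -0.0]
force: [-0.4, -0.2, -0.8]
grip_width: 0.939
finger_force: 0.0
```

```bash
python3 - <<'E'
from h import *
import pickle
s=robot.get_state();print(s['tool_pos'],s['force'])
im=robot.get_image('wrist');pickle.dump(im,open('w2.pkl','wb'))
T=robot.get_image('top')
v=im['color'].copy();t=np.linspace(0,6.28,60)
for z,c in ((.097,(0,0,255)),(0,(0,255,0))):
    P=np.array([.477,-.359,z])+np.c_[.027*np.cos(t),.027*np.sin(t),0*t];cv2.polylines(v,[proj(im,P).astype(int)],True,c,1)
print(proj(im,(.477,-.359,.097)))
o=np.zeros((400,800,3),np.uint8);o[:375,:600]=cv2.resize(v,(600,375));o[:200,600:]=cv2.resize(T['color'][200:300,170:270],(200,200))
cv2.imwrite('pics/sp.png',o[...,::-1])
E
```

```text
[ 0.47775353 -0.35703603  0.30020998] [-0.42780022 -0.23788919 -0.82694675]
[[323.31339585 196.03425053]]
```

View pics/sp.png

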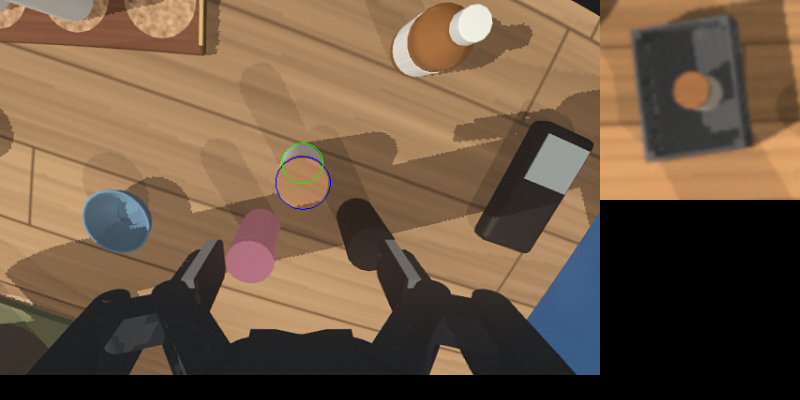

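The canister is standing upright in the basket. The predicted spare outline falls on its lid at (302,183), so I'll grasp it.

>>> drive_tool([
  [80,[0,1,35],[0,0,0]],
  [80,[0,1,73],[0,0,0]],
  [80,[0,1,110],[0,0,0]],
  [80,[0,1,148],[0,0,0]],
  [80,[0,1,178],[0,0,0]],
])

```text
clock: 14.43
tool_pos: [0.4776, -0.3581, 0.1199]
tcp_rot: [0.986, 0.168, -0.0, -0.001]
force: [0.1, 0.5, 0.2]
grip_width: 0.936
finger_force: 0.0
```

>>> drive_tool([
  [80,[0,0,0],[0,0,0]],
  [40,[0,0,0],[0,0,0]],
  [40,[0,0,0],[0,0,0]],
  [40,[0,0,0],[0,0,0]],
  [40,[0,0,0],[0,0,0]],
])

```text
clock: 14.85
tool_pos: [0.4791, -0.3601, 0.124]
tcp_rot: [0.986, 0.167, 0.001, 0.001]
force: [0.2, 0.5, 0.3]
grip_width: 0.627
finger_force: 43.0
```

>>> drive_tool([
  [40,[0,0,0],[0,0,0]],
  [40,[0,0,0],[0,0,0]],
  [40,[0,0,0],[0,0,0]],
  [40,[0,0,-10],[0,0,0]],
  [40,[0,0,-25],[0,0,0]],
])

```text
clock: 15.27
tool_pos: [0.4769, -0.3587, 0.146]
tcp_rot: [0.986, 0.167, -0.001, -0.002]
force: [-0.2, 0.9, -4.4]
grip_width: 0.63
finger_force: 43.7
```

>>> drive_tool([
  [40,[0,0,-35],[0,0,0]],
  [40,[0,0,-73],[0,0,0]],
  [40,[0,0,-110],[0,0,0]],
  [40,[0,0,-155],[0,0,0]],
  [40,[0,0,-155],[0,0,0]],
])

```text
clock: 15.68
tool_pos: [0.4805, -0.3619, 0.3109]
tcp_rot: [0.986, 0.167, 0.005, 0.006]
force: [2.4, -1.9, -3.1]
grip_width: 0.629
finger_force: 44.5
```

>>> drive_tool([
  [40,[0,0,0],[0,0,0]],
  [40,[0,0,0],[0,0,0]],
  [40,[0,0,0],[0,0,0]],
  [40,[0,0,0],[0,0,0]],
  [40,[0,0,0],[0,0,0]],
])

```text
clock: 16.1
tool_pos: [0.4773, -0.3589, 0.2995]
tcp_rot: [0.986, 0.167, -0.002, -0.002]
force: [0.7, -0.1, -4.9]
grip_width: 0.626
finger_force: 44.5
```

```bash
python3 - <<'E'
from h import *
im=robot.get_image('top');S=robot.get_image('scene');t=np.linspace(0,6.28,80)
out=[]
for I,(x,y,w,h),n in ((im,(350,160,50,60),8),(S,(230,145,65,60),6.4)):
    v=cv2.resize(I['color'][y:y+h,x:x+w],(400,480 if n==8 else 369),interpolation=2);sx=400/w
    P=np.array([.608,-.147,.014])+np.c_[.041*np.cos(t),.041*np.sin(t),0*t]
    q=(proj(I,P)+.5-[x,y])*sx
    cv2.polylines(v,[q.astype(int)],True,(0,255,0),1)
    o=np.zeros((480,400,3),np.uint8);o[:v.shape[0]]=v;out.append(o)
cv2.imwrite('pics/mat.png',np.hstack(out)[...,::-1])
E
```

```text
(no output)
```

View pics/mat.png

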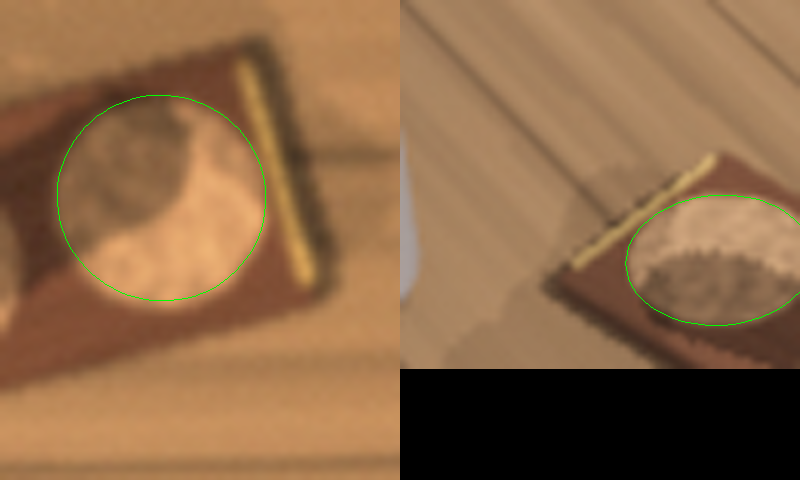

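The predicted outline of the freed mat at (.608,-.147) fits both views within about 2 mm. I'll carry the spare there.

>>> drive_tool([
  [40,[28,-22,0],[0,0,0]],
  [40,[56,-45,0],[0,0,0]],
  [40,[84,-67,0],[0,0,0]],
  [40,[112,-90,0],[0,0,0]],
  [40,[140,-113,0],[0,0,0]],
])

```text
clock: 16.62
tool_pos: [0.5737, -0.2054, 0.3013]
tcp_rot: [0.986, 0.167, -0.0, -0.0]
force: [1.0, -0.4, -5.0]
grip_width: 0.628
finger_force: 43.8
```

>>> drive_tool([
  [40,[25,-21,0],[0,0,0]],
  [40,[53,-44,0],[0,0,0]],
  [40,[53,-44,0],[0,0,0]],
  [40,[53,-44,0],[0,0,0]],
  [40,[53,-44,0],[0,0,0]],
])

```text
clock: 17.03
tool_pos: [0.6085, -0.1474, 0.3011]
tcp_rot: [0.986, 0.168, -0.001, -0.0]
force: [-0.6, 0.1, -5.6]
grip_width: 0.628
finger_force: 44.5
```

>>> drive_tool([
  [40,[0,0,35],[0,0,0]],
  [40,[0,0,70],[0,0,0]],
  [40,[0,0,105],[0,0,0]],
  [40,[0,0,130],[0,0,0]],
  [40,[0,0,145],[0,0,0]],
])

```text
clock: 17.45
tool_pos: [0.6058, -0.1487, 0.1531]
tcp_rot: [0.986, 0.166, -0.003, -0.001]
force: [-0.2, 0.5, -5.5]
grip_width: 0.625
finger_force: 44.5
```

>>> drive_tool([
  [40,[0,0,4],[0,0,0]],
  [40,[0,0,8],[0,0,0]],
  [40,[0,0,12],[0,0,0]],
  [40,[0,0,14],[0,0,0]],
  [40,[0,0,14],[0,0,0]],
])

```text
clock: 17.87
tool_pos: [0.6091, -0.1482, 0.1438]
tcp_rot: [0.986, 0.167, 0.001, 0.0]
force: [0.7, 0.5, -4.7]
grip_width: 0.628
finger_force: 44.5
```

>>> drive_tool([
  [40,[0,0,2],[0,0,0]],
  [40,[0,0,4],[0,0,0]],
  [40,[0,0,5],[0,0,0]],
  [40,[0,0,5],[0,0,0]],
  [40,[0,0,5],[0,0,0]],
])

```text
clock: 18.28
tool_pos: [0.6088, -0.1476, 0.1382]
tcp_rot: [0.986, 0.167, 0.0, 0.0]
force: [0.6, -0.8, -3.1]
grip_width: 0.625
finger_force: 44.5
```

Contact is starting, so I'll lower 1 mm more, release and retreat.

>>> drive_tool([
  [40,[0,0,1],[0,0,0]],
  [40,[0,0,1],[0,0,0]],
  [72,[0,0,1],[0,0,0]],
  [72,[0,0,1],[0,0,0]],
  [72,[0,0,1],[0,0,0]],
])

```text
clock: 18.7
tool_pos: [0.6091, -0.1479, 0.1373]
tcp_rot: [0.986, 0.167, 0.001, 0.0]
force: [0.1, 0.8, 0.4]
grip_width: 0.844
finger_force: 0.0
```

>>> drive_tool([
  [72,[0,0,0],[0,0,0]],
  [72,[0,0,-20],[0,0,0]],
  [72,[0,0,-58],[0,0,0]],
  [72,[0,0,-95],[0,0,0]],
  [72,[0,0,-130],[0,0,0]],
])

```text
clock: 19.12
tool_pos: [0.6085, -0.1477, 0.2682]
tcp_rot: [0.986, 0.167, -0.0, -0.0]
force: [1.0, 0.5, -0.3]
grip_width: 0.841
finger_force: 0.0
```

>>> drive_tool([
  [72,[-30,22,-20],[0,0,0]],
  [72,[-60,45,-20],[0,0,0]],
  [72,[-90,68,-20],[0,0,0]],
  [72,[-120,90,-20],[0,0,0]],
  [72,[-150,113,-20],[0,0,0]],
])

```text
clock: 19.53
tool_pos: [0.5032, -0.3048, 0.2873]
tcp_rot: [0.986, 0.167, 0.0, 0.0]
force: [-0.1, -0.0, -0.3]
grip_width: 0.841
finger_force: 0.0
```

>>> drive_tool([
  [72,[-20,20,0],[0,0,0]],
  [72,[-20,20,0],[0,0,0]],
  [72,[-20,20,0],[0,0,0]],
  [72,[-20,20,0],[0,0,0]],
  [72,[-20,20,0],[0,0,0]],
])

```text
clock: 19.95
tool_pos: [0.4924, -0.3284, 0.2868]
tcp_rot: [0.986, 0.168, 0.0, -0.0]
force: [0.0, -0.4, -0.2]
grip_width: 0.84
finger_force: 0.0
```

```bash
python3 - <<'E'
from h import *
im=robot.get_image('top');S=robot.get_image('scene');t=np.linspace(0,6.28,80)
out=[]
for I,(x,y,w,h) in ((im,(280,155,120,75)),(S,(240,145,140,105))):
    n=5 if w==120 else 4
    v=cv2.resize(I['color'][y:y+h,x:x+w],None,fx=n,fy=n,interpolation=2)
    for mx,my,zz,r,c in [(a,b,.014,.041,(0,255,0)) for a,b in ((.5585,.047),(.583,-.050),(.608,-.147))]+[(.608,-.147,.111,.027,(0,0,255)),(.581,-.046,.111,.027,(0,0,255)),(.560,.052,.111,.027,(0,0,255))]:
        P=np.array([mx,my,zz])+np.c_[r*np.cos(t),r*np.sin(t),0*t]
        cv2.polylines(v,[((proj(I,P)+.5-[x,y])*n).astype(int)],True,c,1)
    o=np.zeros((420,600,3),np.uint8);o[:v.shape[0],:v.shape[1]]=v;out.append(o)
cv2.imwrite('pics/fin.png',cv2.resize(np.vstack(out),(800*600//800,600)) [...,::-1])
E
```

```text
(no output)
```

View pics/fin.png

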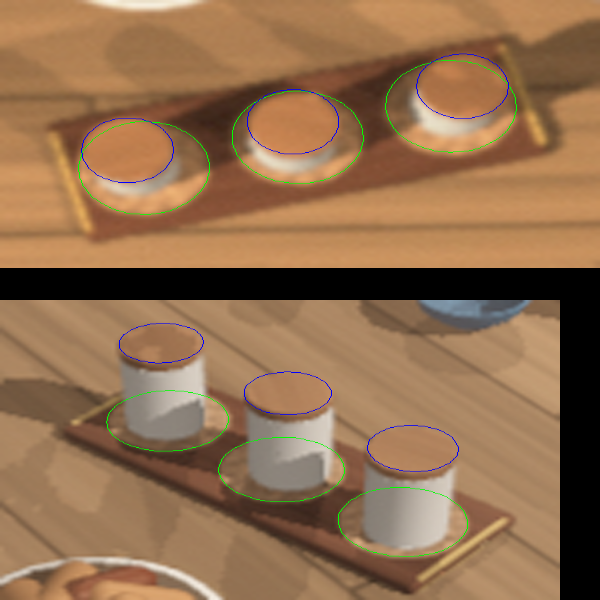

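All three canisters stand upright inside their mat outlines in both views, and nothing else has moved. I'm handing it in.

```bash
python3 -c "
from bench import robot
print(robot.hand_in())"
```

```text
the job is handed in; nothing more can be done
None
```

The job is handed in at about 20 s: the light canister (about 1.6 N lifted, against 5.4 N for the middle one) stands in the return basket, the spare stands on the mat it left free, and the third canister was never weighed, so it is full only by elimination.

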